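# Load the tube roller's spare roller up its ramp and lock it

### The job

With the fingertips, push the black plastic roller slowly up the ramp, without letting it roll back, until it drops into the saddle against the stop at the top; then press the red locking pin all the way down behind its shaft. Do not pick the roller up or carry it, and leave everything else on the bench where it stands.

Things in the scene. Friction and masses are not known exactly. Their poses are not given: they have to be found in the camera images.
- ramp: Blue and aluminium loading ramp, fixed, 193 mm long, on feet. Origin: in the plane of its underside, 4 mm above the worktop, on the channel's centre line; x uphill, y across, z up. Channel 114 mm wide; blue side rails 57 to 66 mm either side of the middle stand 10 mm above apron and slope, 31 mm up (ramp z) at the saddle. Along x: open foot edge -115 mm, blue stop face +63.5 mm (54 mm high).
- foot (a point): Where the level apron meets the slope, on the centre line (ramp x -65 mm). The apron, at ramp z 6 mm, reaches 50 mm back from here to the open foot edge; the slope rises straight from here to the lip at 9.5 degrees.
- lip (a point): Top of the slope, on the centre line (ramp x +25 mm, z 21 mm). Past it the saddle floor lies 4 mm lower, up to the stop face 38.5 mm on.
- seat (a point): Where the roller's centre is when it is seated in the saddle against the stop: ramp x +39.5 mm, y 0, z 41 mm. The roller stays there by itself.
- roller: Loose roller, 0.25 to 0.5 kg: smooth black plastic sleeve 48 mm in diameter, 110 mm long, bright ends, on a steel shaft 10 mm thick, 156 mm long. Origin: its centre; y is its axis, x and z turn as it rolls. Starts on the level apron, rolls freely: let go on the slope it runs back off the foot. Keep it under 0.25 m/s before the saddle (a free roll back or a knock exceeds it); it takes 1 to 3 N.
- pin (a joint): Travel of the red locking pin, m: 0 up (as it starts), 0.0135 fully down. It slides straight down, resists with about 3 N of friction and stays where it is left. It drops just behind the shaft of the seated roller; pressed too early it bars the shaft's way, and a roller still on the lip has its shaft under the pin.
- pin_top (a point): Centre of the top face of the pin's red head, a disc 24 mm across; 88 mm above the worktop when up, 74.5 mm when fully down. The pin stands in a blue arm (65 mm above the worktop) over the ramp's -y rail, at ramp x +29.5, y -71 mm; the roller's shaft passes under the arm.
- eyepiece: Loose black spare eyepiece standing beside the ramp, 34 mm across, 46 mm high; origin under its centre. To be left alone.
- tube1: Loose upright centrifuge tube with a blue cap, 34 mm across, 108 mm high; origin under its centre. To be left alone.
- objective_case: Loose white screw case with a black lid, 37 mm across, 58 mm high; origin under its centre. To be left alone.
- petri3: Loose brown covered culture dish, 55 mm across, 12 mm high; origin under its centre. To be left alone.

How it is judged:
By the outcome, as a careful person would: the job done as asked, in the order asked, and still so for the second after the job is handed in, with the robot touching nothing.
It also fails if it takes over 38 s, if anything falls off the work surface, if the arm or the gripper's body presses on something with over 40 N, if the wrist force passes 120 N, or if a joint passes its speed limit or range.

### The arm

A 7-joint arm with a two-finger parallel gripper is mounted at the origin on a cart in front of the work surface, level with it; the furniture and walls round the work are solid. World frame = base frame: x ahead of the robot, y to its left, z up, the work surface at z = 0. Lengths are in m, angles in rad, forces in N, time in s.
With the tool pointing down it reaches from about 0.35 to 0.9 m from the base axis. Payload 19.9 kg.
Tool frame: the origin (TCP) lies between the finger pads; the fingertips stand 8 mm ahead of it and the grasp point (between the pads) lies 11 mm behind it; z points along the fingers, y is the line along which they close (so a half turn about z gives the same grasp; the last joint's range is limited). The gripper opens to 94 mm and grips with 3 to 60 N. Pads are 16 mm wide; open, the fingers measure 119 mm over their backs; the gripper's body (75 mm by 177 mm) begins 78 mm behind the grasp point.
Start: joints at [-1.292, 0.417, -0.01, 1.614, 0.005, 1.111, -0.053], TCP at [0.196, 0.593, 0.213] pointing down, gripper open.
Joint ranges: [-2.81, 2.81], [-0.39, 2.02], [-1.27, 1.25], [0.06, 2.57], [-1.19, 4.33], [0.19, 2], [-2.82, 2.82]. Speed limits (rad/s): [1.89, 1.89, 2.39, 2.39, 3.01, 3.01, 3.01].

### API

Orientations are given as a rotation vector (axis times angle).
In Python, from station import ctrl gives the robot as it stands.
- The arm moves only by the tool carry_out, never from a script. Its argument "plan" is a list of rows, each an object with "fingers": the opening, from 0 (shut) to 1 (fully open); "slide": the shift along the tool's x, y, z each as a share of 0.2 m, from -1 to 1, a list of three; "rot": the turn, a rotation vector about the tool's x, y, z each as a share of 120 degrees, from -1 to 1, a list of three. A call has 1 to 20 rows; each row is the pose to reach, as a shift and turn from the pose commanded when the call began, along the tool's axes at that moment; what a row does not reach only later rows make up. A row lasts 1/8 s, in which the tool goes at most 62.5 mm and 10.7 degrees, less where a joint would pass 70% of its speed; a pose out of reach is approached as far as the arm can. A call with a number of a shift or a turn outside -1 to 1 is refused whole. A call with a gripper value outside its range is refused whole. The fingers move at their own pace and stop on an object; "newtons" is the grip in N (left out, the last holds). Time passes only in rows, so rows that repeat a pose let the fingers close. It gives the time, the measured TCP pose, the force, the opening and the grip force at its end, in the units of the state.
- ctrl.get_state(): the state, without advancing time (a new reading comes with each control period).
- ctrl.camera(name): name is "scene" or "top"; returns the picture (420x560x3 uint8, red, green, blue); there is no depth.
- ctrl.camera_model(name): a dict with "vertical_fov" (degrees; the focal length in pixels is half the picture's height over the tangent of half this angle, whatever the lens; pixels are square), "cx", "cy" (the principal point, pixels), "k1" (the pictures are not rectified: a ray, as slopes to the right and down, at radius r is drawn at 1 + k1 r^2 times it, then the intrinsics apply), "position" and "attitude" of the camera in the world. Camera axes: x right, y up, looking along -z (the intrinsics and any distortion apply to the point x, -y, -z); pixel columns grow to the right and rows downward; lengths in m; the calibration is good to about 2 mm. A picture is of the moment at which its call begins. camera_model takes no time and is no camera call.
- ctrl.hand_in(): hands the job in; it is judged then, once.
Trained networks look in the newest picture that a camera, given by its name, has taken for a name from the list of things; names that differ only in an ending like _2 or _b are one class to them, and where a whole thing is asked for, a point or a joint stands for the part that bears it (a point fixed in the world has none). Each returns a list of dicts, best first, with "conf" (0 to 1); they miss things now and then, are a little off and sometimes report something else, mostly with a low value. They report only what shows in the picture. A call takes as long as a camera call.
- ctrl.spot_in(target, camera): "point" ([column, row] in pixels, amid what is visible of it).
The state is a dict: "clock": time; "q": joint angles; "qvel": joint speeds; "effort": joint torques, N m; "tcp_pos": TCP position; "eef_rot": TCP orientation; "ft_force": force on the tool from outside, world axes, zero at the start; "wrist_torque": the same for the moment, N m; "gripper_width": finger opening in m; "finger_force": force on a finger pad.
Only numpy, scipy, OpenCV 4.12 (cv2) and the standard library are available. Lean on these libraries where they do the work, as an engineer would, in place of code of your own. Each camera call takes 0.05 s, during which the arm holds its last target. There are 200 camera calls.

## Working session

There is one attempt and no reset: what is moved stays moved. The work goes in short steps, Python scripts to look and compute and a tool call to move; the robot and the scene stay as the last step left them, time stands still between calls to the robot, and variables do not carry over. Pictures are saved under pics/ and viewed, at most 10 in all, crops included, and the job is handed in when it is done.

Besides the shell and the picture viewer there is one more tool, called after "Call:" by a JSON object that holds its "api" and its "payload". carry_out: Moves the arm, as the interface text tells. Its arguments: {"type":"object","properties":{"plan":{"type":"array","items":{"type":"object","properties":{"fingers":{"type":"number"},"slide":{"type":"array","items":{"type":"number","minimum":-1,"maximum":1}},"rot":{"type":"array","items":{"type":"number","minimum":-1,"maximum":1}}}}},"newtons":{"type":"number"}},"required":["plan"]}

```bash
mkdir -p pics; ls
cat > h.py <<'E'
import numpy as np, cv2
from scipy.spatial.transform import Rotation as R
from station import ctrl
E
python3 - <<'E'
from h import *
for n in ("scene","top"):
    im=ctrl.camera(n); cv2.imwrite(f"pics/{n}0.png",im[:,:,::-1]); print(n,ctrl.camera_model(n))
    for t in ("roller","pin_top","ramp","eyepiece","tube1","objective_case","petri3"):
        print(t,[(d["conf"],d["point"]) for d in ctrl.spot_in(t,n)[:2]])
print(ctrl.get_state())
E
```

```text
pics
scene {'vertical_fov': 51.856298224278945, 'cx': 287.3424420260101, 'cy': 207.26614409420776, 'k1': -0.030796312192902006, 'position': array([-0.26240033,  0.25862201,  0.70206721]), 'attitude': array([ 0.64386342, -0.92840771, -1.80472519])}
roller []
pin_top []
ramp [(0.86, [284.7, 240.1])]
eyepiece [(0.72, [170.4, 305.3])]
tube1 [(0.79, [169.5, 304.7])]
objective_case [(0.67, [440.8, 228.9])]
petri3 [(0.3, [170.7, 304.6])]
top {'vertical_fov': 47.84800734298041, 'cx': 287.0071942880601, 'cy': 202.39552721872118, 'k1': 0.0383543677807077, 'position': array([ 0.5368754 , -0.09660065,  1.26466752]), 'attitude': array([ 0.03829274, -0.03217488, -1.56349987])}
roller [(0.74, [326.2, 243.4])]
pin_top []
ramp [(0.73, [299.4, 223.3])]
eyepiece []
tube1 [(0.82, [148.9, 285.8])]
objective_case [(0.55, [415.9, 279.4])]
petri3 [(0.88, [326.3, 139.8])]
{'clock': 0.8, 'q': array([-1.29252702,  0.41733963, -0.01028587,  1.6136017 ,  0.00469132,
        1.11068004, -0.05298467]), 'qvel': array([ 0.00108717,  0.00096481, -0.00026244, -0.00120518, -0.00197244,
        0.00085693, -0.0003436 ]), 'effort': array([-9.40104110e-04, -8.50954056e+01,  6.36698026e-01, -4.26287806e+01,
       -4.90334595e-02,  1.34806559e-02,  1.30606654e-04]), 'tcp_pos': array([0.19646711, 0.5933068 , 0.21346214]), 'eef_rot': array([ 5.00147257e-01,  3.10149094e+00, -1.32663071e-05]), 'ft_force': array([-0.33129345, -0.48131391,  0.36162479]), 'wrist_torque': array([ 0.02240876, -0.01833207,  0.03417425]), 'finger_force': 0.0, 'gripper_width': 0.09384564356860123}
```

View pics/scene0.png

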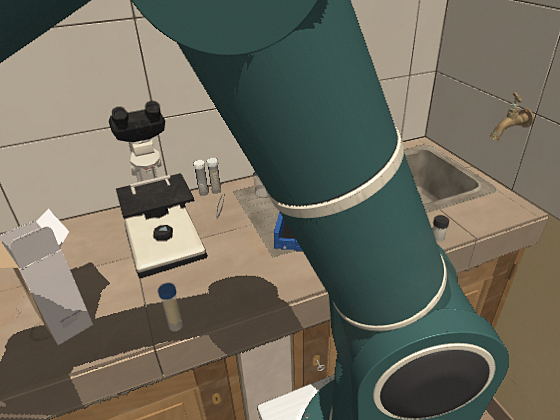

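View pics/top0.png

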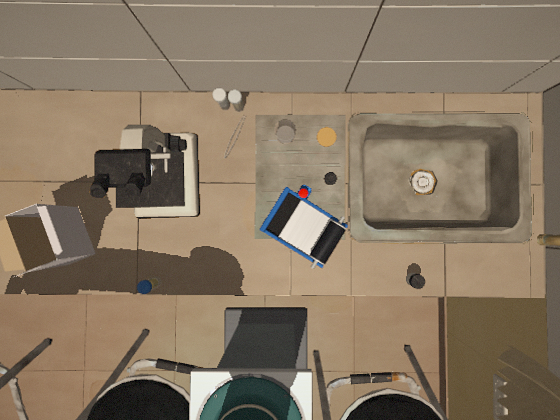

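The scene view is mostly blocked by the arm; only a bit of the blue ramp shows near (285,235). In the top view the ramp's stop end is at about (277,205), the roller at (328,240), the pin at (303,191) and the eyepiece at (330,178).

```bash
python3 - <<'E'
import cv2
im=cv2.imread("pics/top0.png")[165:285,245:365]
cv2.imwrite("pics/crop0.png",cv2.resize(im,(600,600),interpolation=cv2.INTER_CUBIC))
E
cat >> h.py <<'E'
def K(m):
    f=210/np.tan(np.radians(m["vertical_fov"])/2)
    return f,m["cx"],m["cy"],m["k1"],np.array(m["position"]),R.from_rotvec(m["attitude"])
def proj(n,P):
    f,cx,cy,k,p,A=K(ctrl.camera_model(n)); c=A.inv().apply(np.atleast_2d(P)-p)
    s=np.c_[c[:,0]/-c[:,2],c[:,1]/c[:,2]]; s=s*(1+k*(s**2).sum(1,keepdims=True))
    return s*f+[cx,cy]
def ray(n,px):
    f,cx,cy,k,p,A=K(ctrl.camera_model(n)); d=(np.array(px)-[cx,cy])/f; s=d.copy()
    for _ in range(10): s=d/(1+k*(s@s))
    return p,A.apply([s[0],-s[1],-1])
def atz(n,px,z):
    p,d=ray(n,px); return p+d*(z-p[2])/d[2]
E
```

```text
(no output)
```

View pics/crop0.png

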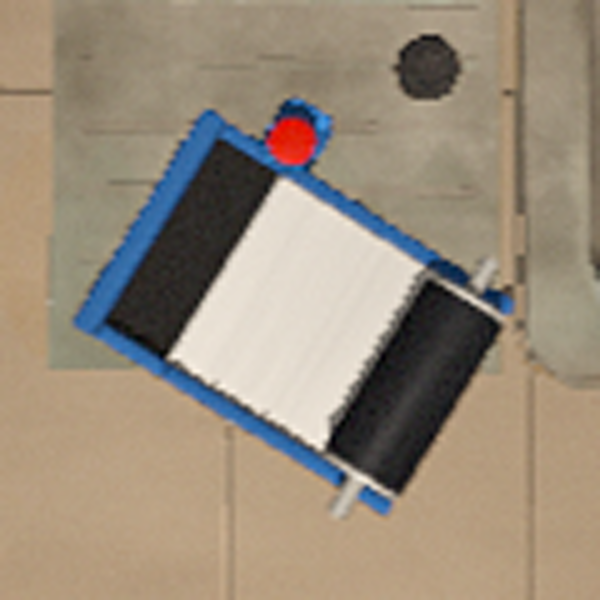

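The crop shows the pin head at crop (292,141), the lip's ends at (280,177) and (168,357), the rail foot corners at (388,515) and (512,305), and the roller on the apron around (415,390).

```bash
cat >> h.py <<'E'
def ramp2w(P,t):
    c,s=np.cos(t[2]),np.sin(t[2]); P=np.atleast_2d(P)/1000.
    return np.c_[t[0]+c*P[:,0]-s*P[:,1],t[1]+s*P[:,0]+c*P[:,1],P[:,2]+.004]
E
python3 - <<'E'
from h import *
from scipy.optimize import least_squares
M=np.array([[29.5,-71,84],[25,-57,21],[25,57,21],[-115,66,16],[-115,-66,16]])
U=np.array([[292,141],[280,177],[168,357],[388,515],[512,302]])/5+[245,165]-0.4
r=least_squares(lambda t:(proj("top",ramp2w(M,t))-U).ravel(),[.5,-.1,1.04],loss="soft_l1")
print(r.x,np.degrees(r.x[2]));print(r.fun.reshape(-1,2).round(2))
t=r.x
for n,p in dict(pin=[29.5,-71,84],seat=[39.5,0,41],foot=[-65,0,6],lip=[25,0,21]).items(): print(n,ramp2w(p,t))
# roller ends tips: shaft at z=.004+.006+.024
for u in ([487,270],[343,505],[415,388]): 
    w=atz("top",np.array(u)/5+[244.6,164.6],.034); d=w[:2]-t[:2];c,s=np.cos(t[2]),np.sin(t[2]); print(w,"ramp",c*d[0]+s*d[1],-s*d[0]+c*d[1])
print("eyepiece",atz("top",np.array([428,67])/5+[244.6,164.6],.046))
print(atz("top",[326,137],.012),atz("top",[415,280],.058))
E
```

```text
[ 0.53841239 -0.11941451  1.02533462] 58.747346373782655
[[-0.18 -0.2 ]
 [ 0.18 -0.39]
 [-0.28  0.71]
 [-0.47  0.21]
 [ 1.   -0.24]]
pin [[ 0.61441441 -0.13103104  0.088     ]]
seat [[ 0.5589055  -0.08564645  0.045     ]]
foot [[ 0.50468956 -0.17498222  0.01      ]]
lip [[ 0.55138271 -0.09804232  0.025     ]]
[ 0.55103963 -0.23465986  0.034     ] ramp -0.09197067463147024 -0.07058563844853262
[ 0.42912033 -0.16045714  0.034     ] ramp -0.0917889679396522 0.07213901395152995
[ 0.48967289 -0.19749028  0.034     ] ramp -0.09203269671372422 0.001160096028653003
eyepiece [ 0.65542182 -0.20269288  0.046     ]
[ 0.76812721 -0.19408227  0.012     ] [ 0.39747787 -0.41576167  0.058     ]
```

```bash
cat >> h.py <<'E'
T=np.array([.53841,-.11941,1.02533])
def share(p0,yaw0,p1,yaw1):
    "tool down at yaw (deg, of tool x): shift and turn as shares"
    a=np.radians(yaw0); d=np.array(p1)-p0
    x=np.array([np.cos(a),np.sin(a)]); y=np.array([np.sin(a),-np.cos(a)])
    return np.round([d[:2]@x/.2,d[:2]@y/.2,-d[2]/.2],3),round((yaw0-yaw1)/120,3)
def pose():
    s=ctrl.get_state(); m=R.from_rotvec(s["eef_rot"]).as_matrix(); return s["tcp_pos"],np.degrees(np.arctan2(m[1,0],m[0,0])),s
E
python3 - <<'E'
from h import *
p,y,s=pose(); print(p,y)
for w in ([.22,.42,.24,152],[.32,.25,.24,128],[.40,.06,.24,98],[.44,-.13,.24,73],[.463,-.243,.15,58.75]):
    print(share(p,y,w[:3],w[3])); p,y=np.array(w[:3]),w[3]
E
```

```text
[0.19646711 0.5933068  0.21346214] 161.67866268466594
(array([-0.384, -0.786, -0.133]), np.float64(0.081))
(array([-0.841, -0.516, -0.   ]), 0.2)
(array([-0.995, -0.27 , -0.   ]), 0.25)
(array([-0.969,  0.066, -0.   ]), 0.208)
(array([-0.507,  0.275,  0.45 ]), 0.119)
```

Call:
{"api": "carry_out", "payload": {"plan": [{"fingers": 0.74, "slide": [-0.384, -0.786, -0.133], "rot": [0, 0, 0.081]}, {"fingers": 0.74, "slide": [-0.384, -0.786, -0.133], "rot": [0, 0, 0.081]}, {"fingers": 0.74, "slide": [-0.384, -0.786, -0.133], "rot": [0, 0, 0.081]}, {"fingers": 0.74, "slide": [-0.384, -0.786, -0.133], "rot": [0, 0, 0.081]}]}}

```text
clock: 1.3
tcp_pos: [0.221, 0.4176, 0.2412]
eef_rot: [0.766, 3.046, 0.002]
ft_force: [-0.8, 1.4, -0.0]
gripper_width: 0.0698
finger_force: 0.0
```

Call:
{"api": "carry_out", "payload": {"plan": [{"fingers": 0.74, "slide": [-0.841, -0.516, 0], "rot": [0, 0, 0.2]}, {"fingers": 0.74, "slide": [-0.841, -0.516, 0], "rot": [0, 0, 0.2]}, {"fingers": 0.74, "slide": [-0.841, -0.516, 0], "rot": [0, 0, 0.2]}, {"fingers": 0.74, "slide": [-0.841, -0.516, 0], "rot": [0, 0, 0.2]}, {"fingers": 0.74, "slide": [-0.841, -0.516, 0], "rot": [0, 0, 0.2]}]}}

```text
clock: 1.92
tcp_pos: [0.32, 0.2503, 0.2402]
eef_rot: [1.378, 2.823, 0.0]
ft_force: [-0.1, 1.4, -0.4]
gripper_width: 0.0695
finger_force: 0.0
```

Call:
{"api": "carry_out", "payload": {"plan": [{"fingers": 0.74, "slide": [-0.995, -0.27, 0], "rot": [0, 0, 0.25]}, {"fingers": 0.74, "slide": [-0.995, -0.27, 0], "rot": [0, 0, 0.25]}, {"fingers": 0.74, "slide": [-0.995, -0.27, 0], "rot": [0, 0, 0.25]}, {"fingers": 0.74, "slide": [-0.995, -0.27, 0], "rot": [0, 0, 0.25]}, {"fingers": 0.74, "slide": [-0.995, -0.27, 0], "rot": [0, 0, 0.25]}]}}

```text
clock: 2.55
tcp_pos: [0.4001, 0.0602, 0.24]
eef_rot: [2.061, 2.37, -0.001]
ft_force: [0.3, 0.9, -0.4]
gripper_width: 0.0695
finger_force: 0.0
```

Call:
{"api": "carry_out", "payload": {"plan": [{"fingers": 0.74, "slide": [-0.969, 0.066, 0], "rot": [0, 0, 0.208]}, {"fingers": 0.74, "slide": [-0.969, 0.066, 0], "rot": [0, 0, 0.208]}, {"fingers": 0.74, "slide": [-0.969, 0.066, 0], "rot": [0, 0, 0.208]}, {"fingers": 0.74, "slide": [-0.969, 0.066, 0], "rot": [0, 0, 0.208]}, {"fingers": 0.74, "slide": [-0.969, 0.066, 0], "rot": [0, 0, 0.208]}]}}

```text
clock: 3.18
tcp_pos: [0.4401, -0.1287, 0.2397]
eef_rot: [-2.523, -1.871, 0.001]
ft_force: [-0.9, 0.3, 0.1]
gripper_width: 0.0696
finger_force: 0.0
```

Call:
{"api": "carry_out", "payload": {"plan": [{"fingers": 0.74, "slide": [-0.507, 0.275, 0.45], "rot": [0, 0, 0.119]}, {"fingers": 0.74, "slide": [-0.507, 0.275, 0.45], "rot": [0, 0, 0.119]}, {"fingers": 0.74, "slide": [-0.507, 0.275, 0.45], "rot": [0, 0, 0.119]}, {"fingers": 0.74, "slide": [-0.507, 0.275, 0.45], "rot": [0, 0, 0.119]}]}}

```text
clock: 3.68
tcp_pos: [0.4627, -0.242, 0.1489]
eef_rot: [-2.735, -1.541, 0.003]
ft_force: [-0.0, 0.4, 0.3]
gripper_width: 0.0695
finger_force: 0.0
```

Run:
```python
from h import *
out=[]
for n in ("scene","top"):
    im=ctrl.camera(n); c=proj(n,[.52,-.15,.04])[0].astype(int); print(n,c)
    x,y=max(c[0]-80,0),max(c[1]-110,0); out.append(cv2.resize(im[y:y+200,x:x+133,::-1],(399,600),interpolation=cv2.INTER_CUBIC)); print(x,y)
cv2.imwrite("pics/two1.png",np.hstack(out))
p,y,s=pose(); print(p,y)
d=p[:2]-T[:2]; print(np.c_[np.cos(T[2]),np.sin(T[2])]@d, np.c_[-np.sin(T[2]),np.cos(T[2])]@d)
for n in ("scene","top"):
  for k in ("roller","pin"): print(n,k,[(d["conf"],d["point"]) for d in ctrl.spot_in(k,n)[:2]])
print(proj("scene",[p-[0,0,.008]]), proj("scene",ramp2w([[29.5,-71,84],[25,57,21],[-115,66,16],[-92,0,30]],T)))
```

```text
scene [321 223]
241 113
top [309 230]
229 120
[ 0.46325264 -0.24139331  0.15036808] 58.866307077915174
[-0.14327466] [0.00096394]
scene roller [(0.63, [334.8, 241.7])]
scene pin [(0.6, [297.6, 191.7])]
top roller [(0.86, [326.9, 241.9])]
top pin []
[[367.17101565 192.65002269]] [[298.91475009 191.37641433]
 [294.56510408 240.64633551]
 [351.3353872  248.83741579]
 [343.17858255 227.16480971]]
```

View pics/two1.png

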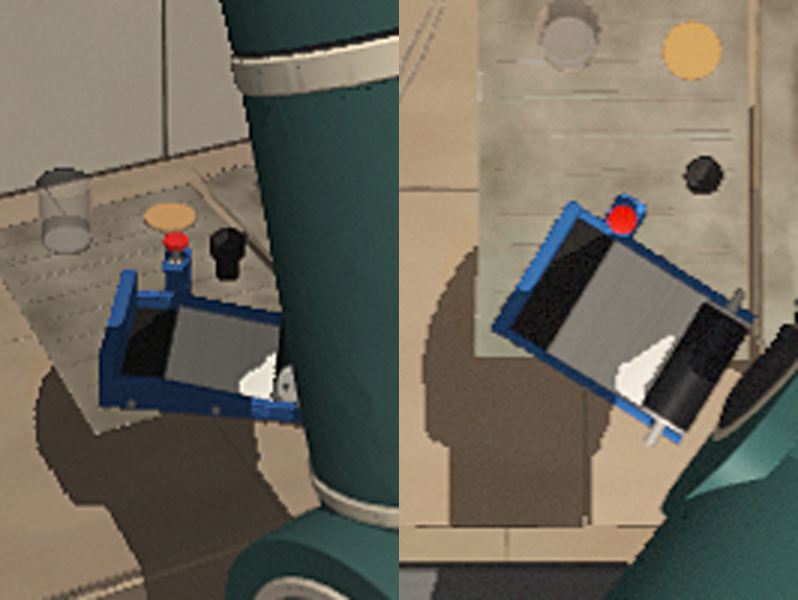

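Both views agree with the fitted ramp: the pin in the scene is at (299.7,193) against a predicted (299,191). The roller is still on the apron, and the gripper is behind the foot. I'll lower it and start the slow push.

Call:
{"api": "carry_out", "payload": {"plan": [{"fingers": 0.74, "slide": [0, 0, 0.2], "rot": [0, 0, 0]}, {"fingers": 0.74, "slide": [0, 0, 0.4], "rot": [0, 0, 0]}, {"fingers": 0.74, "slide": [0, 0, 0.5], "rot": [0, 0, 0]}, {"fingers": 0.74, "slide": [0, 0, 0.58], "rot": [0, 0, 0]}, {"fingers": 0.74, "slide": [0, 0, 0.59], "rot": [0, 0, 0]}]}}

```text
clock: 4.6
tcp_pos: [0.4626, -0.2435, 0.032]
eef_rot: [-2.738, -1.54, 0.0]
ft_force: [-0.2, -0.2, 0.6]
gripper_width: 0.0696
finger_force: 0.0
```

Call:
{"api": "carry_out", "payload": {"plan": [{"fingers": 0.74, "slide": [0.025, 0, 0], "rot": [0, 0, 0]}, {"fingers": 0.74, "slide": [0.05, 0, 0], "rot": [0, 0, 0]}, {"fingers": 0.74, "slide": [0.07, 0, 0], "rot": [0, 0, 0]}, {"fingers": 0.74, "slide": [0.085, 0, 0], "rot": [0, 0, 0]}, {"fingers": 0.74, "slide": [0.1, 0, 0], "rot": [0, 0, 0]}, {"fingers": 0.74, "slide": [0.115, 0, 0], "rot": [0, 0, 0]}, {"fingers": 0.74, "slide": [0.13, 0, 0], "rot": [0, 0, 0]}, {"fingers": 0.74, "slide": [0.145, 0, 0], "rot": [0, 0, 0]}, {"fingers": 0.74, "slide": [0.16, 0, 0], "rot": [0, 0, 0]}]}}

```text
clock: 5.72
tcp_pos: [0.4792, -0.216, 0.0321]
eef_rot: [2.738, 1.54, -0.0]
ft_force: [-0.5, -1.0, -0.1]
gripper_width: 0.0696
finger_force: 0.1
```

```bash
cat >> h.py <<'E'
def rampxy(p):
    d=np.array(p)[:2]-T[:2]; c,s=np.cos(T[2]),np.sin(T[2]); return (np.array([c*d[0]+s*d[1],-s*d[0]+c*d[1]])*1000).round(1)
def report():
    p,y,s=pose(); print("tcp ramp",rampxy(p),"z",p[2].round(4),"yaw",y.round(2),"F",s["ft_force"].round(1),"t",s["clock"])
    ctrl.camera("top"); 
    for d in ctrl.spot_in("roller","top")[:1]: print("roller",d["conf"],rampxy(atz("top",d["point"],.045)))
E
python3 -c "
from h import *
report()"
```

```text
tcp ramp [-113.3    0.5] z 0.0321 yaw 58.71 F [-0.5 -1.  -0.1] t 5.725
roller 0.61 [-58.8 -19.5]
```

Run:
```python
from h import *
out=[]
for n,(x,y) in (("scene",(241,113)),("top",(229,120))):
    out.append(cv2.resize(ctrl.camera(n)[y:y+200,x:x+133,::-1],(399,600),interpolation=cv2.INTER_CUBIC))
cv2.imwrite("pics/two2.png",np.hstack(out))
```

```text
(no output)
```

View pics/two2.png

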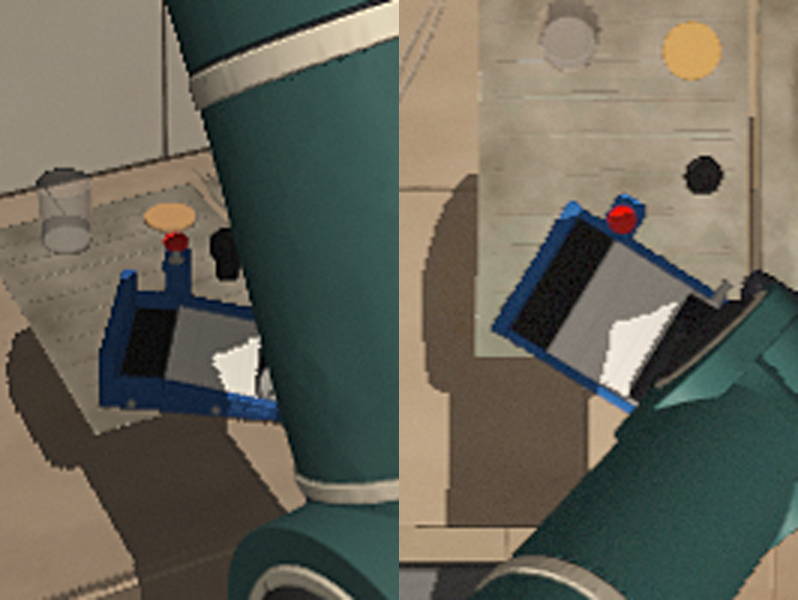

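The roller's near shaft tip shows at crop (722,290): it has moved uphill, still square to the channel and touching the fingers. I'll continue up the slope.

Call:
{"api": "carry_out", "payload": {"plan": [{"fingers": 0.74, "slide": [0.02, 0, 0]}, {"fingers": 0.74, "slide": [0.045, 0, 0]}, {"fingers": 0.74, "slide": [0.07, 0, 0]}, {"fingers": 0.74, "slide": [0.095, 0, -0.003]}, {"fingers": 0.74, "slide": [0.12, 0, -0.007]}, {"fingers": 0.74, "slide": [0.145, 0, -0.011]}, {"fingers": 0.74, "slide": [0.17, 0, -0.015]}, {"fingers": 0.74, "slide": [0.195, 0, -0.019]}, {"fingers": 0.74, "slide": [0.22, 0, -0.023]}, {"fingers": 0.74, "slide": [0.245, 0, -0.027]}, {"fingers": 0.74, "slide": [0.27, 0, -0.031]}, {"fingers": 0.74, "slide": [0.295, 0, -0.035]}, {"fingers": 0.74, "slide": [0.32, 0, -0.039]}, {"fingers": 0.74, "slide": [0.345, 0, -0.043]}, {"fingers": 0.74, "slide": [0.37, 0, -0.047]}, {"fingers": 0.74, "slide": [0.395, 0, -0.052]}, {"fingers": 0.74, "slide": [0.415, 0, -0.056]}, {"fingers": 0.74, "slide": [0.435, 0, -0.06]}, {"fingers": 0.74, "slide": [0.45, 0, -0.063]}, {"fingers": 0.74, "slide": [0.46, 0, -0.065]}]}}

```text
invalid input
```

Run:
```python
from h import *
report()
out=[]
for n,(x,y) in (("scene",(241,113)),("top",(229,120))):
    out.append(cv2.resize(ctrl.camera(n)[y:y+200,x:x+133,::-1],(399,600),interpolation=cv2.INTER_CUBIC))
cv2.imwrite("pics/two3.png",np.hstack(out))
```

```text
tcp ramp [-113.5    0.4] z 0.0321 yaw 58.72 F [ 0.1 -0.3 -0.5] t 5.925
roller 0.76 [-56.3 -15.2]
```

View pics/two3.png

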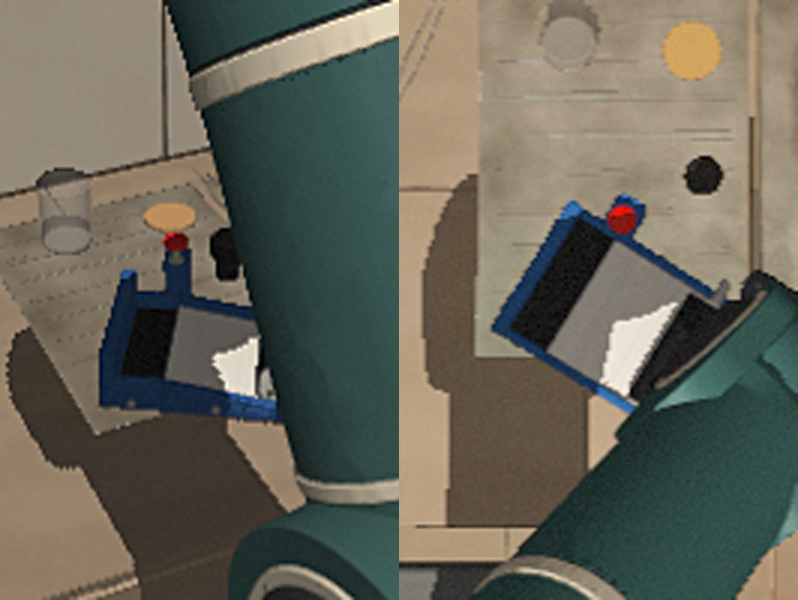

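The view hasn't changed: that call was refused because the rows lacked "rot". I'll send it again with it.

Call:
{"api": "carry_out", "payload": {"plan": [{"fingers": 0.74, "slide": [0.02, 0, 0], "rot": [0, 0, 0]}, {"fingers": 0.74, "slide": [0.045, 0, 0], "rot": [0, 0, 0]}, {"fingers": 0.74, "slide": [0.07, 0, 0], "rot": [0, 0, 0]}, {"fingers": 0.74, "slide": [0.095, 0, -0.003], "rot": [0, 0, 0]}, {"fingers": 0.74, "slide": [0.12, 0, -0.007], "rot": [0, 0, 0]}, {"fingers": 0.74, "slide": [0.145, 0, -0.011], "rot": [0, 0, 0]}, {"fingers": 0.74, "slide": [0.17, 0, -0.015], "rot": [0, 0, 0]}, {"fingers": 0.74, "slide": [0.195, 0, -0.019], "rot": [0, 0, 0]}, {"fingers": 0.74, "slide": [0.22, 0, -0.023], "rot": [0, 0, 0]}, {"fingers": 0.74, "slide": [0.245, 0, -0.027], "rot": [0, 0, 0]}, {"fingers": 0.74, "slide": [0.27, 0, -0.031], "rot": [0, 0, 0]}, {"fingers": 0.74, "slide": [0.295, 0, -0.035], "rot": [0, 0, 0]}, {"fingers": 0.74, "slide": [0.32, 0, -0.039], "rot": [0, 0, 0]}, {"fingers": 0.74, "slide": [0.345, 0, -0.043], "rot": [0, 0, 0]}, {"fingers": 0.74, "slide": [0.37, 0, -0.047], "rot": [0, 0, 0]}, {"fingers": 0.74, "slide": [0.395, 0, -0.052], "rot": [0, 0, 0]}, {"fingers": 0.74, "slide": [0.415, 0, -0.056], "rot": [0, 0, 0]}, {"fingers": 0.74, "slide": [0.435, 0, -0.06], "rot": [0, 0, 0]}, {"fingers": 0.74, "slide": [0.45, 0, -0.063], "rot": [0, 0, 0]}, {"fingers": 0.74, "slide": [0.46, 0, -0.065], "rot": [0, 0, 0]}]}}

```text
clock: 8.62
tcp_pos: [0.527, -0.1374, 0.0451]
eef_rot: [2.738, 1.54, -0.0]
ft_force: [-1.4, -1.9, 1.1]
gripper_width: 0.0695
finger_force: 0.7
```

Run:
```python
from h import *
report()
out=[]
for n,(x,y) in (("scene",(241,113)),("top",(229,120))):
    out.append(cv2.resize(ctrl.camera(n)[y:y+200,x:x+133,::-1],(399,600),interpolation=cv2.INTER_CUBIC))
cv2.imwrite("pics/two4.png",np.hstack(out))
```

```text
tcp ramp [-21.3   0.4] z 0.0451 yaw 58.72 F [-1.4 -1.9  1.1] t 8.625
```

View pics/two4.png

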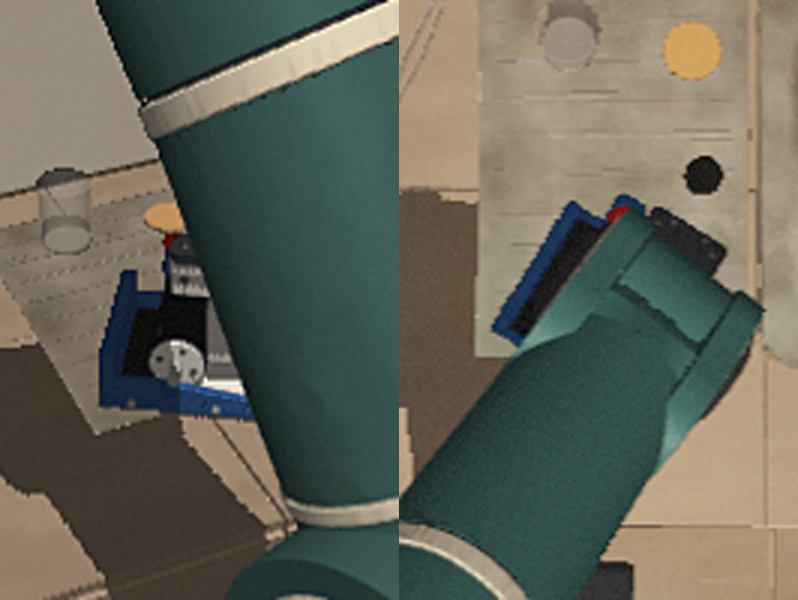

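The roller's end disc shows at scene crop (178,362), near the lip. The force is about 2.4 N, so it's in firm contact. I'll now push it slowly over the lip.

Call:
{"api": "carry_out", "payload": {"plan": [{"fingers": 0.74, "slide": [0.015, 0, -0.003], "rot": [0, 0, 0]}, {"fingers": 0.74, "slide": [0.03, 0, -0.006], "rot": [0, 0, 0]}, {"fingers": 0.74, "slide": [0.045, 0, -0.008], "rot": [0, 0, 0]}, {"fingers": 0.74, "slide": [0.06, 0, -0.01], "rot": [0, 0, 0]}, {"fingers": 0.74, "slide": [0.072, 0, -0.01], "rot": [0, 0, 0]}, {"fingers": 0.74, "slide": [0.084, 0, -0.01], "rot": [0, 0, 0]}, {"fingers": 0.74, "slide": [0.096, 0, -0.01], "rot": [0, 0, 0]}, {"fingers": 0.74, "slide": [0.108, 0, -0.01], "rot": [0, 0, 0]}, {"fingers": 0.74, "slide": [0.12, 0, -0.01], "rot": [0, 0, 0]}, {"fingers": 0.74, "slide": [0.13, 0, -0.01], "rot": [0, 0, 0]}, {"fingers": 0.74, "slide": [0.135, 0, -0.01], "rot": [0, 0, 0]}, {"fingers": 0.74, "slide": [0.138, 0, -0.01], "rot": [0, 0, 0]}, {"fingers": 0.74, "slide": [0.138, 0, -0.01], "rot": [0, 0, 0]}]}}

```text
clock: 10.45
tcp_pos: [0.5406, -0.115, 0.0471]
eef_rot: [2.738, 1.539, -0.002]
ft_force: [-4.0, -6.1, 2.3]
gripper_width: 0.0697
finger_force: 3.6
```

Run:
```python
from h import *
report()
im=ctrl.camera("scene")[190:290,230:360,::-1]
cv2.imwrite("pics/s5.png",cv2.resize(im,(780,600),interpolation=cv2.INTER_CUBIC))
print(proj("scene",ramp2w([[39.5,78,41],[39.5,55,41],[30,78,44],[29.5,-71,84]],T)))
```

```text
tcp ramp [4.9 0.4] z 0.0471 yaw 58.66 F [-4.  -6.1  2.3] t 10.45
[[287.36928759 239.2278318 ]
 [288.71863027 233.37028089]
 [291.24465321 238.54730169]
 [298.91475009 191.37641433]]
```

View pics/s5.png

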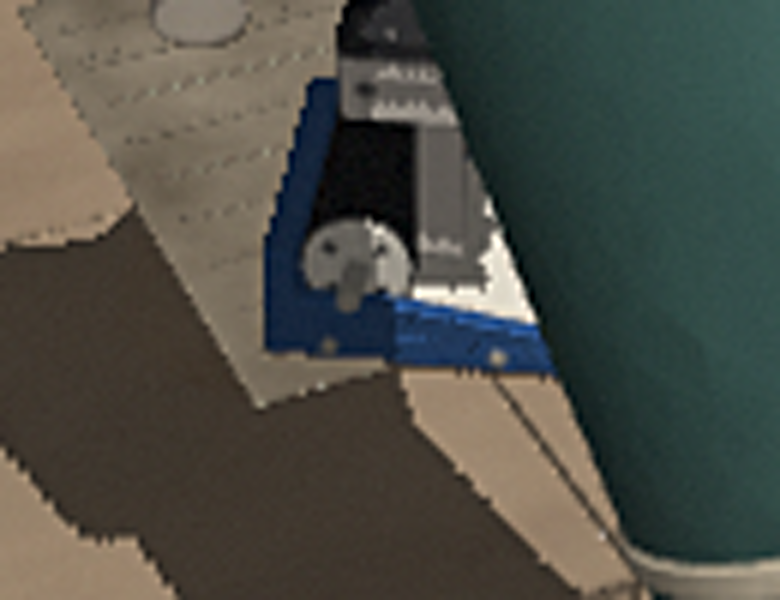

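The near shaft tip is at (288,240), against a predicted seated position of (287.4,239.2), and the force jumped to about 7 N at the stop, so the roller is seated. I'll back off, lift and move over the pin.

Call:
{"api": "carry_out", "payload": {"plan": [{"fingers": 0.74, "slide": [-0.03, 0, 0], "rot": [0, 0, 0]}, {"fingers": 0.74, "slide": [-0.09, 0, 0], "rot": [0, 0, 0]}, {"fingers": 0.74, "slide": [-0.12, 0, -0.05], "rot": [0, 0, 0]}, {"fingers": 0.74, "slide": [-0.12, 0, -0.25], "rot": [0, 0, 0]}, {"fingers": 0.74, "slide": [-0.12, 0, -0.45], "rot": [0, 0, 0]}, {"fingers": 0, "slide": [-0.05, 0.1, -0.45], "rot": [0, 0, 0]}, {"fingers": 0, "slide": [0.05, 0.25, -0.45], "rot": [0, 0, 0]}, {"fingers": 0, "slide": [0.116, 0.357, -0.45], "rot": [0, 0, 0]}, {"fingers": 0, "slide": [0.116, 0.357, -0.45], "rot": [0, 0, 0]}, {"fingers": 0, "slide": [0.116, 0.357, -0.45], "rot": [0, 0, 0]}, {"fingers": 0, "slide": [0.116, 0.357, -0.45], "rot": [0, 0, 0]}]}}

```text
clock: 11.98
tcp_pos: [0.6137, -0.1314, 0.1374]
eef_rot: [-2.738, -1.539, -0.0]
ft_force: [-0.2, 0.1, 0.6]
gripper_width: 0.013
finger_force: 0.0
```

Run:
```python
from h import *
report(); print(pose()[0],ctrl.get_state()["gripper_width"])
print("target",ramp2w([29.5,-71,84],T))
im=ctrl.camera("scene")[130:260,230:400,::-1]
cv2.imwrite("pics/s6.png",cv2.resize(im,(780,596),interpolation=cv2.INTER_CUBIC))
```

```text
tcp ramp [ 28.8 -70.6] z 0.1374 yaw 58.69 F [-0.2  0.1  0.6] t 11.975
[ 0.61396387 -0.13122091  0.13735793] 0.004975770884058902
target [[ 0.61441196 -0.13102687  0.088     ]]
```

View pics/s6.png

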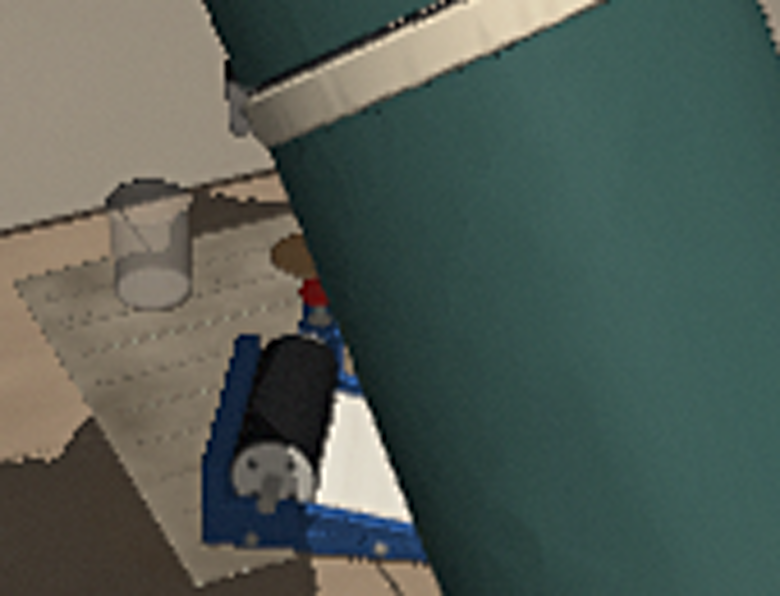

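The roller stays seated with the fingers clear, and the pin is still up at crop (315,292). I'll press it down.

Call:
{"api": "carry_out", "payload": {"plan": [{"fingers": 0, "slide": [0, 0, 0.1], "rot": [0, 0, 0]}, {"fingers": 0, "slide": [0, 0, 0.17], "rot": [0, 0, 0]}, {"fingers": 0, "slide": [0, 0, 0.2], "rot": [0, 0, 0]}, {"fingers": 0, "slide": [0, 0, 0.215], "rot": [0, 0, 0]}, {"fingers": 0, "slide": [0, 0, 0.23], "rot": [0, 0, 0]}, {"fingers": 0, "slide": [0, 0, 0.245], "rot": [0, 0, 0]}, {"fingers": 0, "slide": [0, 0, 0.26], "rot": [0, 0, 0]}, {"fingers": 0, "slide": [0, 0, 0.275], "rot": [0, 0, 0]}, {"fingers": 0, "slide": [0, 0, 0.285], "rot": [0, 0, 0]}, {"fingers": 0, "slide": [0, 0, 0.29], "rot": [0, 0, 0]}, {"fingers": 0, "slide": [0, 0, 0.29], "rot": [0, 0, 0]}]}}

```text
clock: 13.5
tcp_pos: [0.6148, -0.1315, 0.0822]
eef_rot: [-2.738, -1.54, -0.004]
ft_force: [-21.1, 7.8, 55.4]
gripper_width: 0.0002
finger_force: 27.5
```

Call:
{"api": "carry_out", "payload": {"plan": [{"fingers": 0, "slide": [0, 0, -0.02], "rot": [0, 0, 0]}, {"fingers": 0, "slide": [0, 0, -0.15], "rot": [0, 0, 0]}, {"fingers": 0, "slide": [0, 0, -0.4], "rot": [0, 0, 0]}, {"fingers": 0, "slide": [0, 0, -0.65], "rot": [0, 0, 0]}, {"fingers": 0, "slide": [-0.3, 0, -0.8], "rot": [0, 0, 0]}, {"fingers": 0, "slide": [-0.6, 0, -0.8], "rot": [0, 0, 0]}, {"fingers": 0, "slide": [-0.9, 0, -0.8], "rot": [0, 0, 0]}, {"fingers": 0, "slide": [-1, 0, -0.8], "rot": [0, 0, 0]}]}}

```text
clock: 14.5
tcp_pos: [0.5082, -0.3054, 0.2395]
eef_rot: [2.741, 1.534, 0.0]
ft_force: [0.1, 0.7, -0.0]
gripper_width: 0.0004
finger_force: 0.0
```

Run:
```python
from h import *
report()
out=[]
for n,(x,y) in (("scene",(241,113)),("top",(229,120))):
    out.append(cv2.resize(ctrl.camera(n)[y:y+200,x:x+133,::-1],(399,600),interpolation=cv2.INTER_CUBIC))
cv2.imwrite("pics/two7.png",np.hstack(out))
print(proj("scene",ramp2w([[29.5,-71,84],[29.5,-71,70.5],[39.5,78,41]],T)), [ctrl.spot_in("pin","scene")[:1]])
```

```text
tcp ramp [-174.6  -70.7] z 0.2395 yaw 58.46 F [ 0.1  0.7 -0. ] t 14.5
roller 0.62 [44.3  1.5]
[[298.91475009 191.37641433]
 [298.95093008 195.66556534]
 [287.36928759 239.2278318 ]] [[{'point': [298.5, 195.7], 'conf': 0.63}]]
```

View pics/two7.png

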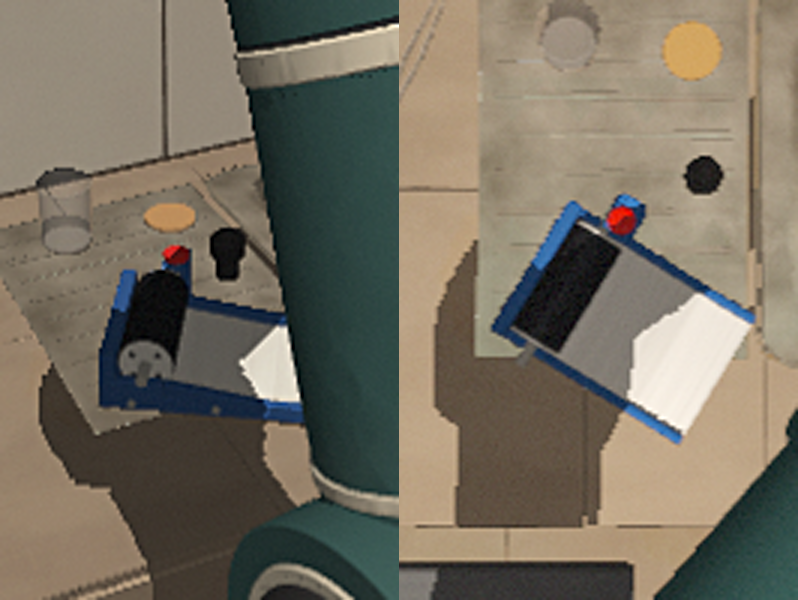

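The roller lies in the saddle against the stop. The pin head moved from scene crop row 241 to 255 (4.7 px, against 4.3 px predicted for full travel), so it is fully down. The eyepiece and dish haven't moved.

```bash
python3 -c "
from station import ctrl
print(ctrl.hand_in())"
```

```text
the job is handed in; nothing more can be done
None
```

The job is handed in at about 15 s: the roller is seated against the stop and the red pin is fully down behind its shaft, though the fingertips pressed with about 55 N (wrist reading) when the pin bottomed out; nothing else seen in the last pictures had moved (the tube and objective case were out of view).

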